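Set an air service unit: pressure to the set-hand, lubricator needle a quarter turn open

ROBOT

A 6-joint arm with a two-finger parallel gripper is mounted at the origin on the work surface. World frame = base frame: x ahead of the robot, y to its left, z up, the work surface at z = 0. Lengths are in m, angles in rad, forces in N, time in s.
With the tool pointing down it reaches from about 0.35 to 0.975 m from the base axis. Payload 7.1 kg.
Tool frame: the origin (TCP) lies midway between the tips of the shut fingers; the grasp point (between the pads) lies robot.grip_point_offset behind it (robot.grip_point_offset is the distance from the TCP to the grasp point, in m); x points along the fingers, z is the direction in which the jaws open and shut, and the axes are right-handed (so a half turn about x gives the same grasp; the last joint's range is limited). The gripper opens to 88 mm and grips with 3 to 60 N. Pads are 20 mm wide; open, the fingers measure 115 mm over their backs; the gripper's body (75 mm by 178 mm) begins 61 mm behind the grasp point.
Start: joints at [-1.253, 0.423, 1.63, -0, 1.089, -0.019], TCP at [0.207, -0.59, 0.223] pointing down, gripper open.
Joint ranges: [-3, 3], [-0.9, 2.11], [0.09, 2.58], [-1.31, 4.45], [0.11, 2.69], [-2.54, 2.54]. Speed limits (rad/s): [2.39, 2.39, 3.01, 3.14, 3.14, 3.14].

INTERFACE

Orientations are given as [roll, pitch, yaw] about the fixed x, y, z axes, in that order (R = Rz(yaw) Ry(pitch) Rx(roll)).
In Python, from cell import robot gives the robot as it stands. The module is installed in compiled form; this text tells all that it offers.
- The arm moves only by the tool drive_tool, never from a script. Its argument "deltas" is text: rows parted by semicolons, each of 6 numbers parted by spaces: the shift along the tool's x, y, z in cm, then the turn, a rotation vector about the tool's x, y, z in degrees. In form: dx dy dz ax ay az; .... A call has exactly 10 rows; each row is the pose to reach, as a shift and turn from the pose commanded when the call began, along the tool's axes at that moment; what a row does not reach only later rows make up. A row lasts 1/12 s, in which the tool goes at most 41.7 mm and 7.16 degrees, less where a joint would pass 70% of its speed; a pose out of reach is approached as far as the arm can. A call with a gripper value outside its range is refused whole. "gripper" is the finger opening in cm, from 0 to 8.78, set as the call begins (left out, the last holds). The fingers move at their own pace and stop on an object; "newtons" is the grip in N (left out, the last holds). Time passes only in rows, so rows that repeat a pose let the fingers close, or fill a call up. It gives the time, the measured TCP pose, the force and the opening at its end, in the units of the state.
- robot.observe(): the state, without advancing time (a new reading comes with each control period).
- robot.grab_frame(name): name is "scene" or "top" or "wrist"; returns a dict with "color" (420x560x3 uint8, red, green, blue), "camera_matrix" (3x3 intrinsics, pixels), "extrinsics" (4x4, takes a point from world to camera coordinates). Camera axes: x right, y down, z forward; pixel columns grow to the right and rows downward; lengths in m; the calibration is good to about 2 mm. The wrist camera is an equidistant fisheye: a pixel r from the principal point sees the ray r / f radians off the axis. A picture is of the moment at which its call begins. There is no depth.
- robot.close_job(): hands the job in, once; it reports no verdict.
The state is a dict: "t": time; "joint_pos": joint angles; "qvel": joint speeds; "joint_torque": joint torques, N m; "position": TCP position; "tcp_rot": TCP orientation; "contact_force": force on the tool from outside, world axes, zero at the start; "torque": the same for the moment, N m; "grip_width": opening from 0.0 (shut) to 1.0 (fully open).
Only numpy, scipy, OpenCV 4.12 (cv2) and the standard library are available. Lean on these libraries where they do the work, as an engineer would, in place of code of your own. Each camera call takes 0.05 s, during which the arm holds its last target. There are 200 camera calls.

TASK

Set up the compressed-air unit on the bench: turn the pressure knob on top of the regulator until the gauge pointer lies on the gauge's set-hand, then screw the lubricator's thumbscrew in (clockwise) until it seats, gently, without forcing it into its seat. Then back the thumbscrew off a quarter turn and finish while still holding it there in the fingers, keeping it still, so that I can nip up its lock ring. Leave the pressure on the mark, and do not push the tools and cans on the bench about.

Things in the scene. Friction and masses are not known exactly. Their poses are not given: they have to be found in the camera images.
- air_unit: compressed-air unit fixed to the bench: two aluminium blocks (62 x 64 mm, tops at 161 mm) over metal bowls, 110 mm apart. At -y the filter-regulator with the inlet riser and, on its +x side, the gauge; at +y the lubricator. Origin on the bench midway; z up, x to the gauge's side, y from regulator to lubricator. Only knob and thumbscrew rise above 190 mm.
- knob_grip (a point): centre of the pressure knob, on its upright axis: black ribbed round knob, 42 mm across, from 182 to 217 mm above the bench, on top of the regulator block; this point is 201 mm above the bench. It turns about z, moderately stiff (about 0.08 N m), and stays where it is left.
- pressure_knob (a joint): angle of the pressure knob, rad; it grows as the knob is turned clockwise seen from above, which raises the pressure; 0 to 6.7
- gauge_pointer (a joint): angle of the gauge's black pointer, rad, growing clockwise as seen facing the dial; 0 is no pressure (lower left), 4.71 full scale. It follows the knob: +0.7 rad for each +1 rad of the knob. Dial 84 mm across, white with dark ticks, tilted up 45 degrees, facing away from the robot.
- set_hand (a joint): angle of the gauge's set-hand (thin brass hand ending in a brass arrowhead on the rim), same sense and zero as the pointer: they lie on each other when the two angles are equal. It marks the pressure wanted, always above the starting pressure; not to be moved.
- pointer_tip (a point): tip of the black gauge pointer (2.4 mm wide), 32 mm from the dial's centre
- set_mark (a point): point on the set-hand's line, by the inner point of its arrowhead (9.5 mm wide at the rim), 32 mm from the dial's centre, at the pointer's height
- thumb_grip (a point): centre of the flat head of the lubricator's brass thumbscrew, on its upright axis: head 30 mm long (along this frame's x), 9 mm thick (y), 22 mm high (z), from 206 to 229 mm above the bench; this point at 217.5 mm. Below it a 9 mm neck down to 189 mm, whose foot carries the lock ring (21 mm across, to 195 mm), to be left alone. The frame turns with the screw.
- thumbscrew (a joint): angle of the thumbscrew, rad: 0 where it seats, growing as it is screwed out (anticlockwise seen from above), up to 6. Turns lightly (0.04 N m), stays where it is left. It stops firmly there. At 0 its head lies along the unit's x axis.
- needle_seat (a joint): give of the needle's plastic seat, rad: near 0 while the screw is free, below 0 while the seated screw is forced on clockwise, which turns screw and seat together against 13 N m per rad; back to 0 when let go
- wrench: steel combination wrench, 170 mm long, 8 mm thick, lying flat; origin under its middle; to be left alone
- screwdriver: dark red handled screwdriver, 190 mm long, 26 mm thick, lying; origin under its middle; to be left alone
- pliers: pliers with dark red handles, about 170 mm long, 18 mm high, lying; origin under the pivot region; to be left alone
- socket: steel socket, 25 mm across and 30 mm high, standing; origin under its centre; to be left alone
- plug: brass air-line plug, 18 mm across and 40 mm high, standing; origin under its centre; to be left alone
- spray_can: aerosol can, 58 mm across and 185 mm high, standing; origin under its centre; to be left alone
- oil_can: dark steel oil can, 78 mm across, spout to 125 mm high, standing; origin under its centre; to be left alone

How it is judged:
On the way, in this order (a step that is already met when the one before it is completed fails the run):
1. the gauge pointer lies on the set-hand (distance between pointer_tip and set_mark below 0.0045 m), for 0.3 s.
2. the thumbscrew is seated, with the pressure still on the mark (distance between pointer_tip and set_mark below 0.0045 m and value of joint thumbscrew below 0.05 rad), for 0.1 s.
At the end, for the whole second after the job is handed in: the thumbscrew stands a quarter turn (1.57 rad, within 0.2 rad) out from its seat, still, with the fingers holding it (at least 3 N); the gauge pointer lies on the set-hand (within 0.14 rad, 4.5 mm at its tip) (distance between pointer_tip and set_mark below 0.0045 m and value of joint thumbscrew between 1.371 and 1.771 rad and velocity of joint thumbscrew between -0.1 and 0.1 rad/s and contact force between the fingers and thumbscrew above 3 N); the arm keeps its last pose, push and grip.
It fails at once if the thumbscrew is forced into its seat (more than about 1.5 N m: the seat squeezed by more than 0.12 rad) (value of joint needle_seat below -0.12 rad).
It fails at once if the set-hand is moved by hand or a bystander is pushed more than 30 mm (distance of set_mark from where it was at the start of the episode above 0.004 m or distance of any of wrench, screwdriver, pliers, socket, plug, spray_can, oil_can from where it was at the start of the episode above 0.03 m).
It also fails if it takes over 72 s, if anything falls off the work surface, if the arm or the gripper's body presses on something with over 40 N, if the wrist force passes 120 N, or if a joint passes its speed limit or range.

## Working session

There is one attempt and no reset: what is moved stays moved. The work goes in short steps, Python scripts to look and compute and a tool call to move; the robot and the scene stay as the last step left them, time stands still between calls to the robot, and variables do not carry over. Pictures are saved under pics/ and viewed, about 8 in all and at most 12, crops included, and the job is handed in when it is done.

Besides the shell and the picture viewer there is one more tool, called after "Emit:" as a command line: name --argument value ..., lists and objects as JSON in quotes. drive_tool: Moves the arm, as the interface text tells. Its arguments: {"type":"object","properties":{"deltas":{"type":"string"},"gripper":{"type":"number"},"newtons":{"type":"number"}},"required":["deltas"]}

```bash
mkdir -p pics; cat > h.py <<'E'
from cell import robot
import numpy as np, cv2
def grab(n,name=None):
    f=robot.grab_frame(n)
    if name: cv2.imwrite('pics/'+name+'.png',cv2.cvtColor(f['color'],cv2.COLOR_RGB2BGR))
    return f
def proj(f,P):
    E=f['extrinsics'];c=E[:3,:3]@np.array(P)+E[:3,3];u=f['camera_matrix']@c;return u[:2]/u[2]
def ray(f,px):
    E=f['extrinsics'];R=E[:3,:3];d=R.T@np.linalg.solve(f['camera_matrix'],[px[0],px[1],1.]);return -R.T@E[:3,3],d
def onz(f,px,z):
    o,d=ray(f,px);return o+d*(z-o[2])/d[2]
E
python3 - <<'E'
from h import *
a=grab('top','top0');b=grab('scene','scene0')
cv2.imwrite('pics/both.png',cv2.resize(np.hstack([cv2.imread('pics/top0.png'),cv2.imread('pics/scene0.png')]),(800,300)))
print(robot.observe(),robot.grip_point_offset)
for f in(a,b):print(f['camera_matrix'],f['extrinsics'])
E
```

```text
{'t': 0.1, 'joint_pos': array([-1.25297324e+00,  4.23767998e-01,  1.63061222e+00,  1.75715175e-05,
        1.08861205e+00, -1.90152749e-02]), 'qvel': array([ 3.72869922e-05, -1.65170649e-03, -2.20650161e-03, -5.34253910e-04,
        1.29502175e-03, -1.23326005e-04]), 'joint_torque': array([-5.79782791e-04, -5.45618320e+01, -2.74324572e+01,  6.45173807e-02,
        1.88827881e-02, -5.06715719e-05]), 'position': array([ 0.20642599, -0.5893865 ,  0.22197773]), 'tcp_rot': array([3.11146286, 1.56939663, 1.87749674]), 'contact_force': array([-0.00469225, -0.30989729,  1.34020958]), 'torque': array([-0.00913196,  0.02913203, -0.00085216]), 'grip_width': 1.0012933413614515} 0.0187
[[451.22304266   0.         277.98349714]
 [  0.         451.22304266 209.08465028]
 [  0.           0.           1.        ]] [[-0.01469101 -0.9998265  -0.01145164  0.09458394]
 [-0.99062895  0.01610929 -0.13562737  0.57999585]
 [ 0.13578831  0.00935182 -0.99069374  1.42255308]
 [ 0.          0.          0.          1.        ]]
[[435.97458279   0.         277.68089307]
 [  0.         435.97458279 207.23552174]
 [  0.           0.           1.        ]] [[-0.60121157  0.79890353  0.01725666  0.27155554]
 [ 0.4930506   0.38786469 -0.77875676 -0.193019  ]
 [-0.62884478 -0.45968917 -0.6270886   1.6545149 ]
 [ 0.          0.          0.          1.        ]]
```

View pics/top0.png

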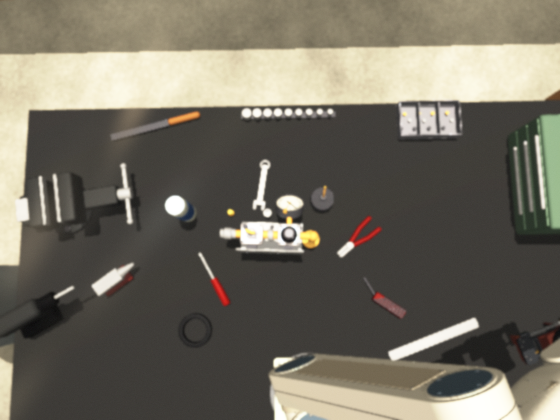

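View pics/scene0.png

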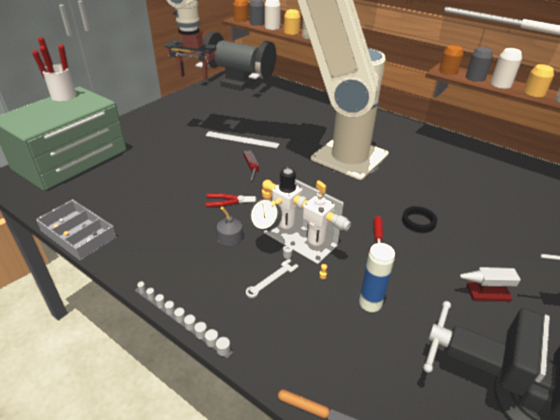

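Top view: the knob is near (289,233), the unit block spans x 240–305 px, and the gauge is at (290,203). In the scene view, the knob is at (288,177), the gauge at (264,214) and the thumbscrew at (320,188). Next I'll look closer.

```bash
python3 - <<'E'
from h import *
t=cv2.imread('pics/top0.png')[180:265,215:335];s=cv2.imread('pics/scene0.png')[160:265,240:360]
w=grab('wrist','wrist0');W=cv2.imread('pics/wrist0.png')
t=cv2.resize(t,(400,283),interpolation=cv2.INTER_CUBIC);s=cv2.resize(s,(400,350),interpolation=cv2.INTER_CUBIC)
W=cv2.resize(W,(330,248))
c=np.zeros((600,800,3),np.uint8);c[:283,:400]=t;c[:350,400:]=s;c[300:548,:330]=W
cv2.imwrite('pics/c1.png',c);print(w['camera_matrix'],w['extrinsics'])
E
```

```text
[[325.1922621    0.         276.3177361 ]
 [  0.         325.1922621  210.23247634]
 [  0.           0.           1.        ]] [[ 0.33085797 -0.94367931 -0.00153863 -0.6243844 ]
 [-0.91394541 -0.32083835  0.24852876 -0.02966893]
 [-0.2350251  -0.08082149 -0.9686233   0.38997162]
 [ 0.          0.          0.          1.        ]]
```

View pics/c1.png

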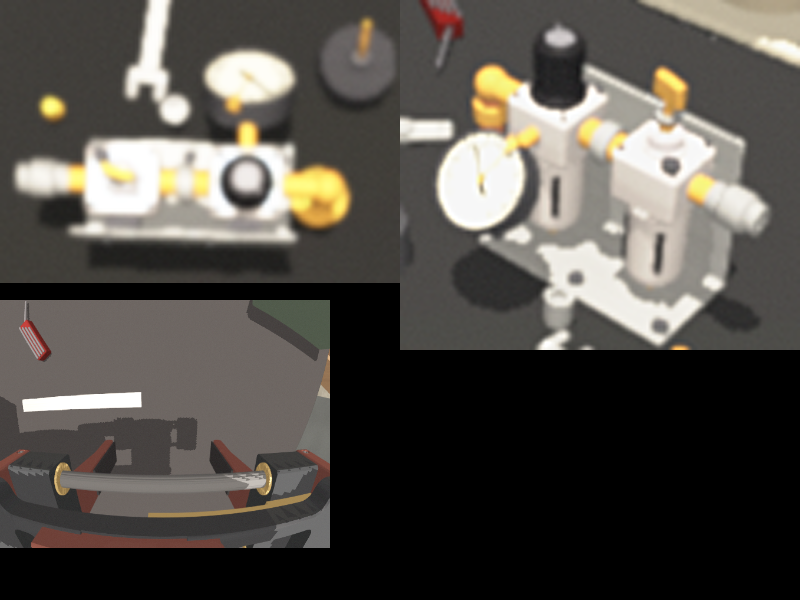

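In the crops, the knob is at top px (289,234) and scene px (288,180). The thumbscrew head is at top px (251,231), lying diagonally, and at scene px (321,187). Next I'll triangulate and compute the motions.

```bash
python3 - <<'E'
from h import *
t=grab('top');s=grab('scene');w=grab('wrist')
def tri(p,q):
    (o1,d1),(o2,d2)=ray(t,p),ray(s,q)
    d1/=np.linalg.norm(d1);d2/=np.linalg.norm(d2)
    k=np.linalg.lstsq(np.c_[d1,-d2],o2-o1,rcond=None)[0];A=o1+k[0]*d1;B=o2+k[1]*d2
    return (A+B)/2,np.linalg.norm(A-B)
print('knob',tri((289.1,234),(288,180)),onz(t,(289.1,234.0),.217),onz(s,(288,180.4),.200))
print('thumb',tri((251,231),(321.3,187)),onz(t,(251,231),.2175),onz(s,(321.3,187),.2175))
h=cv2.cvtColor(t['color'],cv2.COLOR_RGB2HSV);print(t['color'][225:238,243:260].tolist()[4])
m=((h[...,1]>110)&(h[...,0]>12)&(h[...,0]<32)).astype('u1');n,l,st,c=cv2.connectedComponentsWithStats(m)
for i in range(1,n):
    if 200<c[i][0]<340 and 190<c[i][1]<260:
        ys,xs=np.where(l==i);P=np.array([onz(t,(x,y),.2175)[:2] for x,y in zip(xs,ys)]);C=np.cov(P.T) if len(P)>3 else np.eye(2);e,v=np.linalg.eigh(C)
        print(st[i],c[i],P.mean(0),v[:,1],np.degrees(np.arctan2(v[1,1],v[0,1])))
# body edges: bright blob min-area rect at z=.161
m=((h[...,2]>190)&(h[...,1]<40)).astype('u1');n,l,st,c=cv2.connectedComponentsWithStats(m)
for i in range(1,n):
    if 230<c[i][0]<310 and 190<c[i][1]<260 and st[i][4]>20:
        ys,xs=np.where(l==i);P=np.array([onz(t,(x,y),.161)[:2] for x,y in zip(xs,ys)],np.float32);print(st[i],cv2.minAreaRect(P*1000))
E=w['extrinsics'];C=-E[:3,:3].T@E[:3,3]
from scipy.spatial.transform import Rotation as Ro
o=robot.observe();R=Ro.from_euler('xyz',o['tcp_rot']).as_matrix();print('tool',R.round(3));print('cam in tool',R.T@(C-o['position']),'axes',(R.T@E[:3,:3].T).round(3))
E
```

```text
knob (array([0.48689041, 0.05519958, 0.18504987]), np.float64(0.004912319104742951)) [0.48563097 0.05358667 0.217     ] [0.50468108 0.07050494 0.2       ]
thumb (array([0.49414718, 0.16456716, 0.21486772]), np.float64(0.007475034812802441)) [0.49576951 0.16113788 0.2175    ] [0.49539091 0.16954257 0.2175    ]
[[253, 253, 252], [247, 245, 236], [247, 237, 180], [250, 240, 148], [251, 242, 161], [252, 245, 194], [253, 248, 221], [253, 249, 234], [253, 251, 242], [252, 250, 243], [251, 248, 244], [252, 250, 249], [254, 253, 253], [254, 255, 255], [255, 255, 255], [255, 255, 255], [255, 255, 255]]
[227 209   8   8  53] [230.41509434 212.32075472] [0.54998134 0.21939275] [0.65513788 0.75550933] 49.069894218148384
[283 209   4   5  17] [284.58823529 211.11764706] [0.55093376 0.06523853] [-0.97168673 -0.23627292] -166.3333310927116
[285 216   8   7  44] [288.79545455 219.5       ] [0.52677628 0.05371455] [-0.09544852  0.99543437] 95.47713523320044
[236 229   4   9  33] [237.63636364 233.        ] [0.49070013 0.19897687] [-1.00000000e+00  1.00656169e-05] 179.99942328263162
[301 229  20  20 3
[... 412 characters left out ...]
348
[277 196  26  15 263] ((582.57373046875, 49.937992095947266), (74.37741088867188, 42.121978759765625), 89.04878997802734)
[240 222  63  24 867] ((492.90618896484375, 106.14276885986328), (181.88104248046875, 67.14878845214844), 87.57525634765625)
[285 229   8   8  54] ((494.62750244140625, 54.46460723876953), (20.64920425415039, 20.69977378845215), 89.03739929199219)
[238 246  65   6 154] ((447.3931579589844, 109.60000610351562), (188.0006561279297, 11.189874649047852), 87.08349609375)
tool [[-0.     0.944  0.33 ]
 [ 0.001  0.33  -0.944]
 [-1.     0.    -0.001]]
cam in tool [-0.16206703  0.06841245  0.00018766] axes [[ 0.    -0.249  0.969]
 [ 0.    -0.969 -0.249]
 [ 1.     0.001 -0.   ]]
```

Emit:
drive_tool --deltas "-2 2.4 -2.6 2 0 0; -4 4.8 -5.2 4 0 0; -6 7.2 -7.8 6 0 0; -8 9.6 -10.4 8 0 0; -10 12 -13 10 0 0; -11 14.4 -15.6 12 0 0; -11 16.8 -18.2 14 0 0; -11 19.2 -20.8 16 0 0; -11 21.6 -23.4 18 0 0; -11 24 -26 19 0 0"

```text
t: 1.13
position: [0.3474, -0.2635, 0.333]
tcp_rot: [0.941, 1.57, -0.627]
contact_force: [0.1, 0.3, -0.1]
grip_width: 1.001
```

```bash
cat >> h.py <<'E'
from scipy.spatial.transform import Rotation as Ro
def st():
    o=robot.observe();R=Ro.from_euler('xyz',o['tcp_rot']).as_matrix()
    print('t',o['t'],'p',o['position'].round(4),'yaw_y',np.degrees(np.arctan2(R[1,1],R[0,1])).round(1),'yaw_z',np.degrees(np.arctan2(R[1,2],R[0,2])).round(1),'j',o['joint_pos'].round(2),'F',o['contact_force'].round(1),'M',o['torque'].round(2),'g',round(o['grip_width'],3));return o,R
def to(p):
    o,R=st();print('delta tool cm',(R.T@(np.array(p)-o['position'])*100).round(2))
E
python3 -c "
from h import *
to([.487,.053,.32])"
```

```text
t 1.1333 p [ 0.3474 -0.2635  0.333 ] yaw_y 0.2 yaw_z -89.8 j [-0.68  0.01  1.9   0.    1.23  0.89] F [ 0.1  0.3 -0.1] M [ 0.06 -0.02  0.05] g 1.001
delta tool cm [  1.29  14.06 -31.61]
```

Emit:
drive_tool --deltas "0 1.5 -3.5 0 0 0; 0 3 -7 0 0 0; 0 4.5 -10.5 0 0 0; 0 6 -14 0 0 0; 0 7.5 -17.5 0 0 0; 0 9 -21 0 0 0; 0 10.5 -24 0 0 0; 0 12 -27 0 0 0; 0 13 -30 0 0 0; 0 14 -31.6 0 0 0"

```text
t: 1.97
position: [0.4858, 0.0544, 0.3327]
tcp_rot: [2.993, 1.57, 1.429]
contact_force: [0.1, -0.2, -0.1]
grip_width: 1.002
```

```bash
python3 -c "
from h import *
st();f=grab('wrist','w1');np.savez('w1.npz',**f)
cv2.imwrite('pics/w1b.png',cv2.resize(cv2.imread('pics/w1.png'),(800,600),interpolation=cv2.INTER_CUBIC))"
```

```text
t 1.9667 p [0.4858 0.0544 0.3327] yaw_y 0.4 yaw_z -89.6 j [0.09 0.1  1.8  0.   1.24 1.65] F [ 0.1 -0.2 -0.1] M [0.01 0.02 0.03] g 1.002
```

View pics/w1b.png

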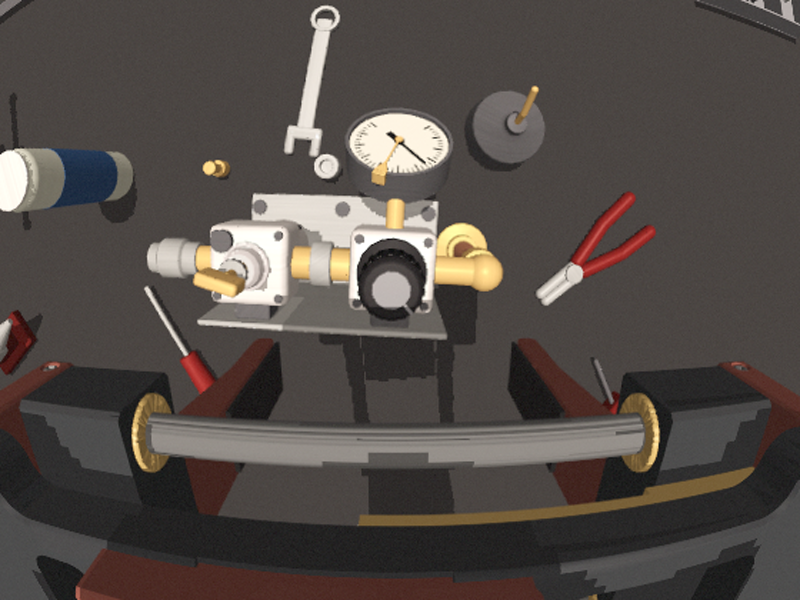

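The wrist view (in 800x600 px) shows the dial centre at (400,139), the black pointer tip at (427,163), and the brass arrowhead at (380,175). It also shows the knob cap at (390,290) and the thumbscrew head from (195,275) to (243,288). The pointer must turn clockwise to reach the set-hand.

```bash
cat >> h.py <<'E'
def wray(f,px):
    K=f['camera_matrix'];E=f['extrinsics'];d=np.array([px[0]-K[0,2],px[1]-K[1,2]]);r=np.hypot(*d);th=r/K[0,0]
    v=np.r_[d/max(r,1e-9)*np.sin(th),np.cos(th)];R=E[:3,:3];return -R.T@E[:3,3],R.T@v
def wonz(f,px,z):
    o,d=wray(f,px);return o+d*(z-o[2])/d[2]
def wproj(f,P):
    E=f['extrinsics'];K=f['camera_matrix'];c=E[:3,:3]@np.array(P)+E[:3,3];r=np.hypot(c[0],c[1]);th=np.arctan2(r,c[2])
    return K[:2,2]+K[0,0]*th*c[:2]/max(r,1e-9)
def dial(f,px,c,yaw=0.):
    """in-plane coords (right,up) mm as seen facing the dial; c: point on dial"""
    n=np.array([np.cos(yaw),np.sin(yaw),1])/2**.5; up=np.array([-np.cos(yaw),-np.sin(yaw),1])/2**.5; r=np.cross(up,n)
    o,d=wray(f,px);P=o+d*((c-o)@n)/(d@n);return np.array([(P-c)@r,(P-c)@up])*1000
E
python3 - <<'E'
from h import *
f=dict(np.load('w1.npz'));s=.7
im=f['color'];h=cv2.cvtColor(im,cv2.COLOR_RGB2HSV)
for x,y,z in [(390,290,.217),(390,275,.2),(195,275,.229),(243,288,.229),(219,278,.229),(240,272,.192)]:
    print((x,y),wonz(f,(x*.7,y*.7),z).round(4))
# block tops corners z=.161
for p in [(213,226),(289,224),(352,231),(434,226),(285,303),(434,307)]: print(p,wonz(f,(p[0]*.7,p[1]*.7),.161).round(4))
# dial white face ellipse
roi=np.zeros(im.shape[:2],'u1');roi[70:140,235:320]=1
m=((h[...,2]>170)&(h[...,1]<60)&(roi>0)).astype('u1')
n,l,sx,c=cv2.connectedComponentsWithStats(m);i=1+sx[1:,4].argmax();ys,xs=np.where(l==i)
hull=cv2.convexHull(np.c_[xs,ys].astype(np.int32));print('ell',cv2.fitEllipse(hull),sx[i])
c0=wonz(f,(280,97.5),.13)
for nm,p in dict(cen=(400,139),tip=(427,163),tail=(390,132),arrow=(379,180),arrow2=(384,168)).items():
    q=dial(f,(p[0]*.7,p[1]*.7),c0);print(nm,q.round(1),np.degrees(np.arctan2(q[0],q[1])).round(1))
q=[dial(f,p[0],c0) for p in hull];q=np.array(q,np.float32);print(cv2.minEnclosingCircle(q))
cr=im[65:150,225:330];big=cv2.resize(cr,None,fx=6,fy=6,interpolation=cv2.INTER_CUBIC)
cr2=im[140:230,130:230];b2=cv2.resize(cr2,(630//4*1,140))
cv2.imwrite('pics/dial1.png',cv2.cvtColor(big,cv2.COLOR_RGB2BGR))
E
```

```text
(390, 290) [0.4895 0.0575 0.217 ]
(390, 275) [0.4955 0.0577 0.2   ]
(195, 275) [0.5014 0.1789 0.229 ]
(243, 288) [0.4931 0.147  0.229 ]
(219, 278) [0.4994 0.1625 0.229 ]
(240, 272) [0.4959 0.1613 0.192 ]
(213, 226) [0.5256 0.1924 0.161 ]
(289, 224) [0.5256 0.1322 0.161 ]
(352, 231) [0.52   0.0857 0.161 ]
(434, 226) [0.5241 0.0266 0.161 ]
(285, 303) [0.4659 0.1376 0.161 ]
(434, 307) [0.4637 0.0251 0.161 ]
ell ((278.99591064453125, 100.02132415771484), (41.525691986083984, 69.03097534179688), 93.0561294555664) [ 245   79   69   42 2056]
cen [-0.  -0.4] -179.9
tip [-19.8  27.3] -36.0
tail [ 7.8 -9.1] 139.3
arrow [15.  45.9] 18.1
arrow2 [11.7 33.3] 19.3
((1.1016433238983154, 1.8674026727676392), 38.55781173706055)
```

View pics/dial1.png

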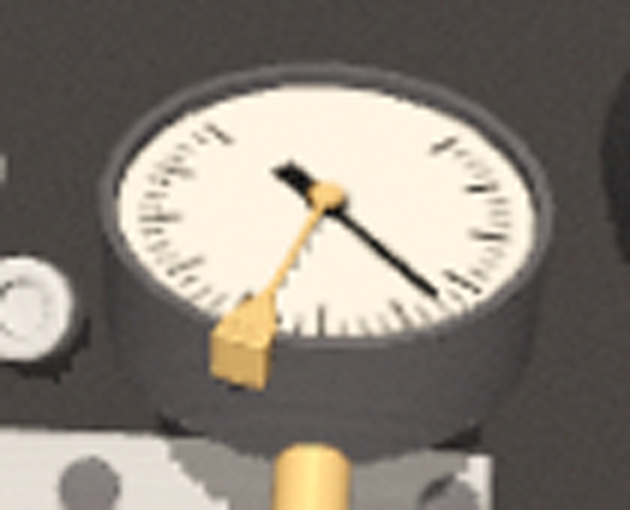

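Emit:
drive_tool --deltas "1 0.1 0 -7 0 0; 2 0.2 -0.1 -14 0 0; 3 0.3 -0.1 -21 0 0; 4 0.4 -0.2 -28 0 0; 5 0.5 -0.2 -35 0 0; 6 0.5 -0.2 -42 0 0; 7 0.5 -0.2 -49 0 0; 8 0.5 -0.2 -56 0 0; 8 0.5 -0.2 -63 0 0; 8 0.5 -0.2 -70 0 0" --gripper 6 --newtons 30

```text
t: 2.85
position: [0.4898, 0.053, 0.252]
tcp_rot: [-2.642, 1.569, -2.98]
contact_force: [-0.2, -0.3, 0.5]
grip_width: 0.687
```

```bash
python3 - <<'E'
from h import *
g=dict(np.load('w1.npz'));c0=wonz(g,(279.3,97.5),.13)
A=lambda p:dial(g,(225+p[0]/6,65+p[1]/6),c0,-.025)
ang=lambda a,b:np.degrees(np.arctan2(*(A(b)-A(a))))
print('pointer',ang((285,170),(435,292)),ang((326,197),(435,292)),'set',ang((326,197),(265,293)),ang((326,197),(240,345)))
f=grab('wrist','w2');np.savez('w2.npz',**f);to([.4905,.0563,.188])
E
```

```text
pointer -39.66100594982166 -37.72013176989537 set 20.542264826888132 18.938097470404493
t 2.9 p [0.4901 0.0531 0.2524] yaw_y 71.1 yaw_z -18.9 j [ 0.08  0.19  1.89 -0.    1.06  0.41] F [-0.  -1.2  1. ] M [-0.01 -0.06 -0.03] g 0.685
delta tool cm [ 6.44  0.32 -0.06]
```

View pics/w2.png

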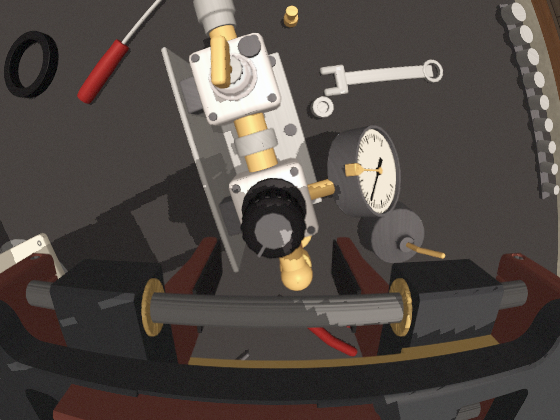

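The wrist image at closer range shows the knob cap at (275,231) px and the thumbscrew head from (219,40) to (220,80). The pointer needs about +58°, so the knob needs about +83°.

```bash
python3 - <<'E'
from h import *
f=dict(np.load('w2.npz'))
for p,z in [((275,231),.217),((274,213),.2),((220,37),.229),((223,80),.229),((232,78),.192)]: print(p,wonz(f,p,z).round(4))
h=cv2.cvtColor(f['color'],cv2.COLOR_RGB2HSV)
m=((h[...,1]>110)&(h[...,0]>12)&(h[...,0]<32)).astype('u1');n,l,s,c=cv2.connectedComponentsWithStats(m)
for i in range(1,n):
    if s[i][4]>40 and s[i][0]<260 and s[i][1]<120:print(s[i],c[i],cv2.minAreaRect(np.argwhere(l==i)[:,::-1].astype(np.int32)))
E
```

```text
(275, 231) [0.491  0.0565 0.217 ]
(274, 213) [0.4927 0.0637 0.2   ]
(220, 37) [0.5008 0.1789 0.229 ]
(223, 80) [0.4941 0.1537 0.229 ]
(232, 78) [0.4964 0.1601 0.192 ]
[209  25  28  63 933] [221.12540193  53.99356913] ((223.50454711914062, 56.09502410888672), (61.97739028930664, 26.969440460205078), 87.27368927001953)
[250 113  17  19 186] [259.05376344 121.37634409] ((258.5, 121.5), (17.70875358581543, 12.016654014587402), 71.56504821777344)
[234 116  16  21 220] [241.65909091 126.53636364] ((242.4434051513672, 126.3018798828125), (17.856870651245117, 14.422857284545898), 74.05460357666016)
```

Emit:
drive_tool --deltas "1 0.3 0 0 0 0; 2 0.4 0 0 0 0; 3 0.4 0 0 0 0; 4 0.4 0 0 0 0; 5 0.4 0 0 0 0; 6 0.4 0 0 0 0; 6.4 0.4 0 0 0 0; 6.4 0.4 0 0 0 0; 6.4 0.4 0 0 0 0; 6.4 0.4 0 0 0 0"

```text
t: 3.73
position: [0.4922, 0.0574, 0.189]
tcp_rot: [0.434, 1.57, 0.09]
contact_force: [0.4, 0.2, 0.7]
grip_width: 0.681
```

Emit:
drive_tool --deltas "0 0 0 0 0 0; 0 0 0 0 0 0; 0 0 0 0 0 0; 0 0 0 0 0 0; 0 0 0 0 0 0; 0 0 0 0 0 0; 0 0 0 0 0 0; 0 0 0 0 0 0; 0 0 0 0 0 0; 0 0 0 0 0 0" --gripper 3 --newtons 30

```text
t: 4.57
position: [0.4893, 0.0583, 0.1889]
tcp_rot: [-3.109, 1.566, 2.83]
contact_force: [-9.9, 5.3, 9.0]
grip_width: 0.471
```

```bash
python3 -c "
from h import *
st()"
```

```text
t 4.5667 p [0.4893 0.0583 0.1889] yaw_y 70.3 yaw_z -19.7 j [0.09 0.28 1.94 0.   0.93 0.44] F [-9.9  5.3  9. ] M [0.93 1.75 0.02] g 0.471
```

Emit:
drive_tool --deltas "0 0 -0.2 0 0 0; 0 0 -0.3 4 0 0; 0 0 -0.3 10 0 0; 0 0 -0.3 17 0 0; 0 0 -0.3 24 0 0; 0 0 -0.3 31 0 0; 0 0 -0.3 38 0 0; 0 0 -0.3 45 0 0; 0 0 -0.3 52 0 0; 0 0 -0.3 58 0 0"

```text
t: 5.4
position: [0.4901, 0.0575, 0.189]
tcp_rot: [0.804, 1.568, -0.558]
contact_force: [3.7, -6.0, -2.2]
grip_width: 0.466
```

```bash
python3 -c "
from h import *
st();f=grab('wrist','w3');np.savez('w3.npz',**f)"
```

```text
t 5.4 p [0.4901 0.0575 0.189 ] yaw_y 12.0 yaw_z -78.0 j [ 0.09  0.28  1.95 -0.    0.92  1.46] F [ 3.7 -6.  -2.2] M [-0.78 -0.53  0.05] g 0.466
```

View pics/w3.png

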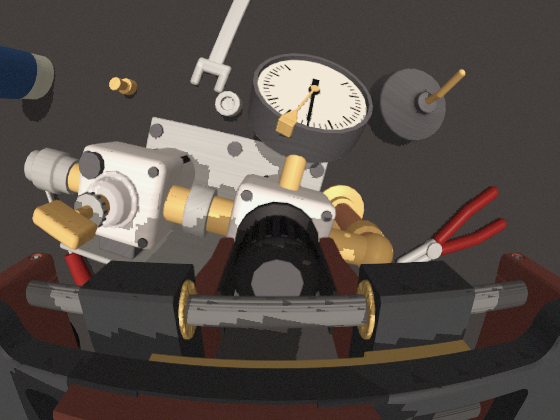

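The dial is clear in this view: centre (315,90), pointer tip (310,124), set-hand arrow inner point about (293,117). The knob is turning with the fingers, but the pointer is short of the mark.

```bash
cat >> h.py <<'E'
def gauge(f,c,rp=24,vis=True):
    """sample rings round hub pixel c on the dial plane, find dark and brass directions (deg)"""
    o,d=wray(f,c);P0=o+d*((.15-o[2])/d[2]);im=f['color'];h=cv2.cvtColor(im,cv2.COLOR_RGB2HSV).astype(float)
    n=np.array([np.cos(-.025),np.sin(-.025),1])/2**.5;up=np.array([-n[0],-n[1],n[2]]);r=np.cross(up,n)
    a=np.radians(np.arange(-180,180,1.));D=np.zeros(360);B=np.zeros(360)
    for rad in (.012,.014,.016,.018,.020):
        px=np.array([wproj(f,P0+rad*(np.sin(t)*r+np.cos(t)*up)) for t in a]).astype(np.float32)
        g=lambda k:cv2.remap(h[...,k].astype(np.float32),px[:,:1],px[:,1:],cv2.INTER_LINEAR).ravel()
        V=g(2);S=g(1);D+=np.clip(150-V,0,150);B+=np.clip(S-70,0,200)*(V>130)
    def pk(X):
        X=cv2.GaussianBlur(np.r_[X,X,X][None],(0,0),2)[0][360:720];i=X.argmax();w=np.arange(i-9,i+10);x=X[w%360];return (w*x).sum()/x.sum()-180
    return pk(D),pk(B)
E
python3 - <<'E'
from h import *
for n,c in(('w1',(225+326/6,65+197/6)),('w2',(379,171)),('w3',(315,90))): print(n,gauge(dict(np.load(n+'.npz')),c))
f=dict(np.load('w3.npz'));c=(315,90);P=wonz(f,c,.15)
for p in [(310,124),(293,117),(287,130)]:
    q=dial(f,p,P,-.025);print(p,q,np.degrees(np.arctan2(*q)))
E
```

```text
w1 (np.float64(-34.6487731266198), np.float64(21.43653267945797))
w2 (np.float64(-30.938122126355978), np.float64(21.279885482272647))
w3 (np.float64(4.5508834761909895), np.float64(22.969238271963945))
(310, 124) [ 0.15343651 31.61299574] 0.27808801316567305
(293, 117) [10.01611871 29.43699073] 18.791190483784238
(287, 130) [11.78573407 40.54547556] 16.20805889215443
```

Emit:
drive_tool --deltas "0 0 0 6 0 0; 0 0 0 12 0 0; 0 0 0 18 0 0; 0 0 0 24 0 0; 0 0 0 26 0 0; 0 0 0 26 0 0; 0 0 0 26 0 0; 0 0 0 26 0 0; 0 0 0 26 0 0; 0 0 0 26 0 0"

```text
t: 6.28
position: [0.4901, 0.0569, 0.189]
tcp_rot: [1.066, 1.567, -0.744]
contact_force: [3.3, -8.3, -2.2]
grip_width: 0.47
```

```bash
python3 -c "
from h import *
st();f=grab('wrist','w4');np.savez('w4.npz',**f)
cv2.imwrite('pics/w4c.png',cv2.resize(cv2.imread('pics/w4.png')[20:170,180:360],None,fx=4,fy=4,interpolation=cv2.INTER_CUBIC))"
```

```text
t 6.2833 p [0.4901 0.0569 0.189 ] yaw_y -13.7 yaw_z -103.7 j [ 0.09  0.28  1.95 -0.    0.92  1.9 ] F [ 3.3 -8.3 -2.2] M [-1.2  -0.63  0.02] g 0.47
```

View pics/w4c.png

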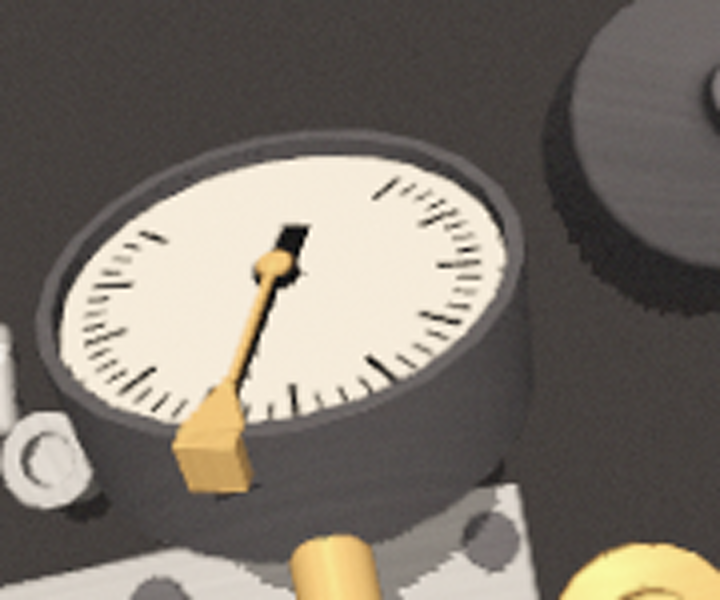

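The pointer lies along the set-hand; its line runs (294,228)→(235,395) and the hand's runs (272,265)→(232,385). I'll release the knob and go to the thumbscrew.

Emit:
drive_tool --deltas "0 0 0 0 0 0; 0 0 0 0 0 0; 0 0 0 0 0 0; 0 0 0 0 0 0; -0.5 0 0 0 0 0; -2 0 0 0 0 0; -4 0 0 0 0 0; -6 0 0 -5 0 0; -8 0 0 -12 0 0; -8 0 0 -19 0 0" --gripper 6

```text
t: 7.17
position: [0.4912, 0.0587, 0.2729]
tcp_rot: [1.576, 1.564, 0.104]
contact_force: [0.9, -0.5, -0.8]
grip_width: 0.683
```

```bash
python3 -c "
from h import *
to([.4965,.164,.27])
f=grab('wrist','w5');np.savez('w5.npz',**f)"
```

```text
t 7.1667 p [0.4912 0.0587 0.2729] yaw_y 5.6 yaw_z -84.4 j [0.09 0.17 1.87 0.   1.1  1.57] F [ 0.9 -0.5 -0.8] M [ 0.05  0.02 -0.01] g 0.683
delta tool cm [  0.3    1.56 -10.42]
```

Emit:
drive_tool --deltas "0 0.2 -1.1 -7 0 0; 0 0.4 -2.2 -14 0 0; 0 0.6 -3.3 -21 0 0; 0 0.8 -4.4 -28 0 0; 0 1 -5.5 -35 0 0; 0 1.2 -6.6 -42 0 0; 0 1.4 -7.7 -49 0 0; 0 1.5 -8.8 -56 0 0; 0 1.6 -9.9 -63 0 0; 0 1.6 -10.4 -69 0 0"

```text
t: 8.05
position: [0.4951, 0.1645, 0.2684]
tcp_rot: [-3.092, 1.57, 2.921]
contact_force: [0.1, 1.1, -0.0]
grip_width: 0.685
```

Emit:
drive_tool --deltas "0 0 0 0 0 0; 0 0 0 0 0 0; 0 0 0 0 0 0; 0 0 0 0 0 0; 0 0 0 0 0 0; 0 0 0 0 0 0; 0 0 0 0 0 0; 0 0 0 0 0 0; 0 0 0 0 0 0; 0 0 0 0 0 0" --gripper 4 --newtons 15

```text
t: 8.88
position: [0.4954, 0.1633, 0.2687]
tcp_rot: [1.404, 1.571, 1.13]
contact_force: [-0.4, -0.6, 0.6]
grip_width: 0.454
```

```bash
python3 -c "
from h import *
st()
f=grab('wrist','w6');np.savez('w6.npz',**f)"
```

```text
t 8.8833 p [0.4954 0.1633 0.2687] yaw_y 74.3 yaw_z -15.7 j [0.3  0.22 1.81 0.   1.11 0.57] F [-0.4 -0.6  0.6] M [-0.05 -0.07  0.04] g 0.454
```

View pics/w6.png

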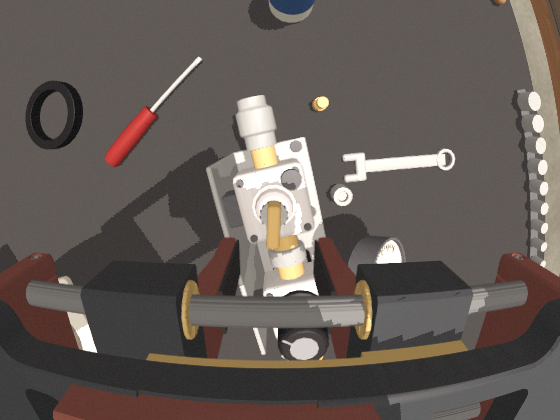

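The thumbscrew head spans (274,206) to (274,248) px and lies along the tool's y axis, so the jaws are aligned.

```bash
python3 - <<'E'
from h import *
f=dict(np.load('w6.npz'));o,R=st()
h=cv2.cvtColor(f['color'],cv2.COLOR_RGB2HSV)
m=((h[...,1]>100)&(h[...,0]>8)&(h[...,0]<35)).astype('u1');m[:195]=0;m[252:]=0;m[:,:262]=0;m[:,290:]=0
for y in range(200,252,6): 
    x=np.where(m[y])[0];print(y,x.min() if len(x) else 0,x.max() if len(x) else 0,end='; ')
for p,z in [((274,206),.229),((274,248),.229),((274,227),.229),((273,213),.192)]: 
    P=wonz(f,p,z);print(p,P.round(4),(R.T@(P-o['position'])*100).round(2))
E
```

```text
t 8.9333 p [0.4954 0.1634 0.2687] yaw_y 74.3 yaw_z -15.7 j [0.3  0.22 1.81 0.   1.11 0.57] F [-0.3 -0.2  0.6] M [-0.04 -0.04 -0.01] g 0.449
200 0 0; 206 268 279; 212 267 280; 218 267 279; 224 267 279; 230 267 279; 236 267 289; 242 267 289; 248 268 289; (274, 206) [0.4999 0.1817 0.229 ] [ 3.97  1.89 -0.06]
(274, 248) [0.4921 0.1541 0.229 ] [ 3.97 -0.98 -0.06]
(274, 227) [0.4961 0.1682 0.229 ] [ 3.97  0.48 -0.06]
(273, 213) [0.495  0.1681 0.192 ] [ 7.67  0.44 -0.17]
```

Emit:
drive_tool --deltas "0.7 0.2 0 0 0 0; 1.4 0.4 -0.1 0 0 0; 2 0.5 -0.1 0 0 0; 3 0.5 -0.1 0 0 0; 4 0.5 -0.1 0 0 0; 5 0.5 -0.1 0 0 0; 6 0.5 -0.1 0 0 0; 6.6 0.5 -0.1 0 0 0; 6.7 0.5 -0.1 0 0 0; 6.7 0.5 -0.1 0 0 0"

```text
t: 9.77
position: [0.4955, 0.1684, 0.2011]
tcp_rot: [-2.57, 1.57, -2.844]
contact_force: [-0.7, 0.8, 0.2]
grip_width: 0.461
```

Emit:
drive_tool --deltas "0 0 0 0 0 0; 0 0 0 0 0 0; 0 0 0 0 0 0; 0 0 0 0 0 0; 0 0 0 0 0 0; 0 0 0 0 0 0; 0 0 0 0 0 0; 0 0 0 0 0 0; 0 0 0 0 0 0; 0 0 0 0 0 0" --gripper 0 --newtons 12

```text
t: 10.6
position: [0.4948, 0.1687, 0.202]
tcp_rot: [-3.062, 1.569, 2.947]
contact_force: [-5.4, 1.6, 5.6]
grip_width: 0.099
```

```bash
python3 -c "
from h import *
st()"
```

```text
t 10.6 p [0.4948 0.1687 0.202 ] yaw_y 74.3 yaw_z -15.7 j [0.31 0.3  1.87 0.   0.97 0.58] F [-5.4  1.6  5.6] M [ 0.24  0.89 -0.04] g 0.099
```

Emit:
drive_tool --deltas "0 0 -0.1 5 0 0; 0 0 -0.1 11 0 0; 0 0 -0.1 18 0 0; 0 0 -0.1 25 0 0; 0 0 -0.1 32 0 0; 0 0 -0.1 39 0 0; 0 0 -0.1 46 0 0; 0 0 -0.1 52 0 0; 0 0 -0.1 58 0 0; 0 0 -0.1 62 0 0"

```text
t: 11.43
position: [0.4958, 0.1675, 0.202]
tcp_rot: [0.576, 1.568, -0.784]
contact_force: [3.7, -7.8, 1.0]
grip_width: 0.103
```

```bash
python3 -c "
from h import *
st()"
```

```text
t 11.4333 p [0.4958 0.1675 0.202 ] yaw_y 12.0 yaw_z -78.0 j [ 0.3   0.3   1.87 -0.    0.97  1.67] F [ 3.7 -7.8  1. ] M [-1.35 -0.52  0.04] g 0.103
```

Emit:
drive_tool --deltas "0 0 0 1 0 0; 0 0 0 2 0 0; 0 0 0 3 0 0; 0 0 0 4 0 0; 0 0 0 5 0 0; 0 0 0 6 0 0; 0 0 0 7 0 0; 0 0 0 8 0 0; 0 0 0 9 0 0; 0 0 0 10 0 0"

```text
t: 12.27
position: [0.4959, 0.1672, 0.202]
tcp_rot: [0.655, 1.567, -0.876]
contact_force: [3.4, -7.9, 0.1]
grip_width: 0.105
```

```bash
python3 -c "
from h import *
st()"
```

```text
t 12.2667 p [0.4959 0.1672 0.202 ] yaw_y 2.3 yaw_z -87.7 j [ 0.3   0.3   1.87 -0.    0.97  1.84] F [ 3.4 -7.9  0.1] M [-1.49 -0.56  0.1 ] g 0.105
```

Emit:
drive_tool --deltas "0 0 0 0.6 0 0; 0 0 0 1.2 0 0; 0 0 0 1.8 0 0; 0 0 0 2.4 0 0; 0 0 0 3 0 0; 0 0 0 3.6 0 0; 0 0 0 4.2 0 0; 0 0 0 4.8 0 0; 0 0 0 5 0 0; 0 0 0 5 0 0"

```text
t: 13.1
position: [0.4959, 0.167, 0.202]
tcp_rot: [0.707, 1.567, -0.91]
contact_force: [4.0, -8.7, 0.6]
grip_width: 0.102
```

```bash
python3 -c "
from h import *
st()"
```

```text
t 13.1 p [0.4959 0.167  0.202 ] yaw_y -2.7 yaw_z -92.7 j [ 0.3   0.3   1.87 -0.    0.97  1.92] F [ 4.  -8.7  0.6] M [-1.57 -0.56  0.04] g 0.102
```

Emit:
drive_tool --deltas "0 0 0 0.6 0 0; 0 0 0 1.2 0 0; 0 0 0 1.8 0 0; 0 0 0 2.4 0 0; 0 0 0 3 0 0; 0 0 0 3.6 0 0; 0 0 0 4.2 0 0; 0 0 0 4.8 0 0; 0 0 0 5 0 0; 0 0 0 5 0 0"

```text
t: 13.93
position: [0.496, 0.1671, 0.2021]
tcp_rot: [0.859, 1.567, -0.845]
contact_force: [3.2, -9.2, 0.5]
grip_width: 0.11
```

```bash
python3 -c "
from h import *
st();f=grab('wrist','w7');np.savez('w7.npz',**f)"
```

```text
t 13.9333 p [0.496  0.1671 0.2021] yaw_y -7.6 yaw_z -97.6 j [ 0.3   0.3   1.87 -0.    0.97  2.01] F [ 3.2 -9.2  0.5] M [-1.49 -0.62  0.3 ] g 0.11
```

View pics/w7.png

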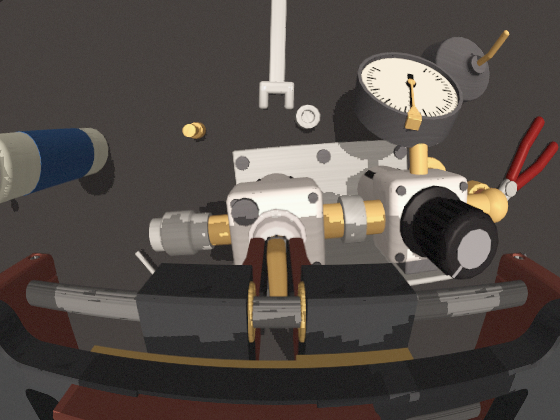

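The thumbscrew is gripped in the fingers, and the pointer still lies under the set-hand at (412,95)→(413,112). The moment rose to 0.3 N m, which suggests the seat. One more small step will confirm it.

Emit:
drive_tool --deltas "0 0 0 0.5 0 0; 0 0 0 1 0 0; 0 0 0 1 0 0; 0 0 0 1 0 0; 0 0 0 1 0 0; 0 0 0 1 0 0; 0 0 0 1 0 0; 0 0 0 1 0 0; 0 0 0 1 0 0; 0 0 0 1 0 0"

```text
t: 14.82
position: [0.4961, 0.1671, 0.2021]
tcp_rot: [0.902, 1.567, -0.819]
contact_force: [3.3, -8.6, -0.4]
grip_width: 0.112
```

```bash
python3 - <<'E'
from h import *
st();f=dict(np.load('w7.npz'))
print('gauge',[gauge(f,c) for c in ((412,84),(411,80))])
for a,b,z in [((229,190),(324,186),.161),((233,153),(388,143),.03)]:
    A,B=wonz(f,a,z),wonz(f,b,z);print(A,B,np.degrees(np.arctan2(*(A-B)[[0,1]])))
for i in range(3):print(robot.observe()['torque'])
E
```

```text
t 14.8167 p [0.4961 0.1671 0.2021] yaw_y -8.6 yaw_z -98.6 j [ 0.3   0.3   1.87 -0.    0.97  2.03] F [ 3.3 -8.6 -0.4] M [-1.5  -0.7   0.28] g 0.112
gauge [(np.float64(25.630009537624687), np.float64(20.59532987147412)), (np.float64(23.577533828242565), np.float64(19.067017145589006))]
[0.52952367 0.19330386 0.161     ] [0.52402186 0.13272406 0.161     ] 5.189322219033656
[0.5455832  0.20529698 0.03      ] [0.536587   0.04157469 0.03      ] 3.145120927855825
[-1.49799633 -0.69684013  0.28407013]
[-1.49799633 -0.69684013  0.28407013]
[-1.49799633 -0.69684013  0.28407013]
```

The moment holds steady at 0.28 N m while the fingers stop carrying the head, so it is seated, well below 1.5 N m. The head is at about −4.8° yaw, so I'll back off to a tool yaw of about +85.5°.

Emit:
drive_tool --deltas "0 0 0 -3 0 0; 0 0 0 -8 0 0; 0 0 0 -14 0 0; 0 0 0 -20 0 0; 0 0 0 -26 0 0; 0 0 0 -32 0 0; 0 0 0 -38 0 0; 0 0 0 -44 0 0; 0 0 0 -50 0 0; 0 0 0 -54 0 0"

```text
t: 15.65
position: [0.4954, 0.1684, 0.202]
tcp_rot: [0.43, 1.569, -0.345]
contact_force: [1.2, -2.4, 0.9]
grip_width: 0.103
```

Emit:
drive_tool --deltas "0 0 0 -6 0 0; 0 0 0 -12 0 0; 0 0 0 -18 0 0; 0 0 0 -24 0 0; 0 0 0 -30 0 0; 0 0 0 -35 0 0; 0 0 0 -38 0 0; 0 0 0 -40 0 0; 0 0 0 -40 0 0; 0 0 0 -40 0 0"

```text
t: 16.48
position: [0.4943, 0.1688, 0.202]
tcp_rot: [3.095, 1.57, 3.012]
contact_force: [-4.1, 0.6, 5.7]
grip_width: 0.101
```

```bash
python3 - <<'E'
from h import *
st();f=grab('wrist','w8');np.savez('w8.npz',**f);s=grab('scene','s8');t=grab('top','t8')
W=cv2.imread('pics/w8.png');W=W
S=cv2.resize(cv2.imread('pics/s8.png')[150:260,230:360],(260,220),interpolation=cv2.INTER_CUBIC)
T=cv2.resize(cv2.imread('pics/t8.png')[170:280,200:330],(240,203),interpolation=cv2.INTER_CUBIC)
c=np.zeros((423,800,3),'u1');c[:420,:560]=W;c[:203,560:]=T;c[203:423,560:]=S[:,:240]
cv2.imwrite('pics/c8.png',c)
E
```

```text
t 16.4833 p [0.4943 0.1688 0.202 ] yaw_y 85.2 yaw_z -4.8 j [0.31 0.3  1.87 0.   0.97 0.39] F [-4.1  0.6  5.7] M [ 0.03  0.78 -0.01] g 0.101
```

View pics/c8.png

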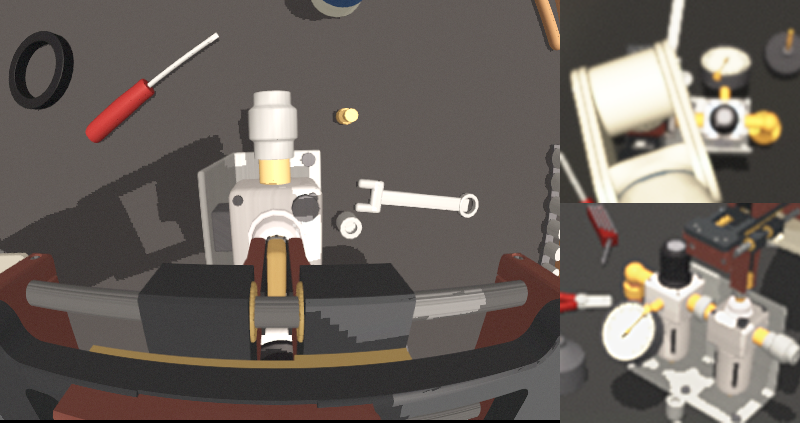

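The head lies along the unit's y axis, at 90°: the outlet pipe runs straight up at column 272, parallel to the fingers. In the scene view only the brass hand shows on the dial, with the pointer beneath it. Nothing else has moved visibly, so I'll hand in.

```bash
python3 -c "
from h import *
print(robot.close_job());st()"
```

```text
the job is handed in; nothing more can be done
None
the job is handed in; nothing more can be done
```

The pressure is on the mark and the thumbscrew is backed off a quarter turn from its seat, held still in the fingers. I handed the job in at about 16.6 s; no verdict is reported.

- **Pressure:** I turned the knob clockwise about 84°. A close look then showed the pointer under the set-hand to within about 2°. A later, coarser check from pixels put them about 5° apart, against the 8° allowed, and I put that mostly down to the hand standing above the pointer.
- **Seating:** I screwed the thumbscrew in about 80° under a 12 N grip. The moment then rose from 0.04 to about 0.3 N m and stayed there, well under the 1.5 N m limit.
- **Back-off:** The tool now stands at 85.2°, and I estimate the seat at about −4.8° (±1–2°), so the screw is about 90° out. The last wrist picture shows the head square to its seated direction. The finger opening is 8.9 mm on the 9 mm head.
- **Other items:** No tool or can showed any visible movement.
- **Not rechecked:** After backing off I confirmed the pressure only in the low-resolution scene view, where only the brass hand shows with the pointer hidden beneath it.

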